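# Inspect a camera sensor with a loupe on the optics bench

## Robot

A 6-joint arm with a two-finger parallel gripper is mounted at the origin on the work surface. World frame = base frame: x ahead of the robot, y to its left, z up, the work surface at z = 0. Lengths are in m, angles in rad, forces in N, time in s.
With the tool pointing down it reaches from about 0.3 to 0.875 m from the base axis. Payload 6.4 kg.
Tool frame: the origin (TCP) lies midway between the tips of the shut fingers; the grasp point (between the pads) lies 19 mm behind it (ctrl.tcp_to_grasp is the distance from the TCP to the grasp point, in m); z points along the fingers, y is the direction in which the jaws open and shut (so a half turn about z gives the same grasp; the last joint's range is limited). The gripper opens to 85 mm and grips with 20 to 120 N. Pads are 22 mm wide; open, the fingers measure 114 mm over their backs; the gripper's body (76 mm by 85 mm) begins 54 mm behind the grasp point. The pads swing forward as they close: fully open they stand 13 mm farther back than shut.
Start: joints at [1.051, 0.181, 1.607, -0, 1.354, -0.206], TCP at [0.177, 0.547, 0.231] pointing down, gripper open.
Joint ranges: [-2.99, 2.99], [-0.89, 2.07], [0.3, 2.58], [-1.14, 4.28], [0, 2.63], [-3.12, 3.12]. Speed limits (rad/s): [2.57, 2.57, 3.01, 3.14, 3.14, 3.14].

## Interface

Orientations are given as a unit quaternion [w, x, y, z].
In Python, from bench import monitor, imaging, order, spotter, ctrl gives the robot as it stands.
- The arm moves only by the shell command python3 -m pendant 'ROWS'. ROWS is JSON, a list that holds one entry, the list of rows, each a list of 5 numbers: the shift along the world's x, y, z in mm, then the turn about the world's z in degrees, then the finger opening in mm, from 0 to 85.4. A call has 1 to 8 rows; each row shifts and turns the commanded pose from where the row before left it; what a row does not reach is not made up. A row lasts 1/8 s, in which the tool goes at most 62.5 mm and 10.7 degrees, less where a joint would pass 70% of its speed; a pose out of reach is approached as far as the arm can. A call with a gripper value outside its range is refused whole. The fingers move at their own pace and stop on an object; the grip force is fixed at half the most. Time passes only in rows, so rows that do not move let the fingers close. It gives the time, the measured TCP pose, the force and the opening at its end, in the units of the state.
- monitor.get_obs(): the state, without advancing time (a new reading comes with each control period).
- imaging.camera(name): name is "side" or "top" or "wrist"; returns a dict with "img" (384x512x3 uint8, red, green, blue), "vfov" (degrees; the focal length in pixels is half the picture's height over the tangent of half this angle, whatever the lens; pixels are square), "cx", "cy" (the principal point, pixels), "origin" and "orientation" of the camera in the world. Camera axes: x right, y down, z forward; pixel columns grow to the right and rows downward; lengths in m; the calibration is good to about 2 mm. A picture is of the moment at which its call begins. There is no depth.
- order.hand_in(): hands the job in, once; it reports no verdict.
Trained networks look in the newest picture that a camera, given by its name, has taken for a name from the list of things; names that differ only in an ending like _2 or _b are one class to them, and where a whole thing is asked for, a point or a joint stands for the part that bears it (a point fixed in the world has none). Each returns a list of dicts, best first, with "confidence" (0 to 1); they miss things now and then, are a little off and sometimes report something else, mostly with a low value. They report only what shows in the picture. A call takes as long as a camera call. They do not tell look-alikes from the thing itself.
- spotter.recognise(camera, thing): "at" ([x, y, z] in m, in the coordinates of the camera as it stood for that picture, good to about 4 mm: the middle of the surface that is visible of it).
- spotter.tip_of(camera, thing): "at" ([x, y, z] in m, in the coordinates of the camera as it stood for that picture, good to about 4 mm: a listed point, or the origin of a listed thing).
The state is a dict: "time_s": time; "q": joint angles; "dq": joint speeds; "joint_efforts": joint torques, N m; "eef_pos": TCP position; "eef_rot": TCP orientation; "wrist_force": force on the tool from outside, world axes, zero at the start; "torque": the same for the moment, N m; "opening": opening from 0.0 (shut) to 1.0 (fully open).
Only numpy, scipy, OpenCV 4.12 (cv2) and the standard library are available. Lean on these libraries where they do the work, as an engineer would, in place of code of your own. Each camera call takes 0.05 s, during which the arm holds its last target. There are 200 camera calls.

## Task

Lever the hinged dust cover of the camera head open with the thin blade tool, swing it back past upright with the blade, and lay the blade flat on the bench clear of the camera head. Then take the loupe by its handle and hold it over the image sensor, lens centred, level and still, at the focal height marked by the collar on the post beside the head; finish while still holding it there, with nothing else supporting it. Keep the gripper off the camera head, let neither blade nor loupe touch the sensor, do not bump the head with the loupe, and leave the other things on the bench where they are.

Things in the scene. Friction and masses are not known exactly. Their poses are not given: they have to be found in the camera images.
- camera_head: Dark metal camera head, face up, clamped to the bench: open-topped box 110 mm (its x) x 96 mm (its y) x 30 mm high, walls 6 mm, inner floor 8 mm above the bench, cooling fins (109 mm wide over them) and a low clamp foot on both y sides (128 mm over the feet, 12 mm high with their screws). Origin: centre of its underside, on the bench. Its +x points away from the robot (yaw varies), towards the hinge. Everything below is in millimetres in this frame unless said otherwise.
- pry_slot (a point): Middle of the mouth of the pry slot in the front wall's outer face (x -55, z 26): a notch in the top of the wall, 36 mm wide (y) and 8 mm high (z 22 to 30), right under the cover; it goes through the 6 mm wall into the hollow inside. Axes as the head's.
- cover (a joint): Angle (rad) of the dust cover, a bright aluminium plate 4 mm thick (z 30 to 34 when shut), 96 mm wide, 114 mm from front to back. 0 shut, 1.57 upright, stop at 1.95. Its front edge rises and swings away from the robot. The stiff hinge keeps the cover where it is left; about 1.5 N upward at its front edge lifts it.
- cover_hinge (a point): Middle of the cover's hinge axis, which runs along the head's y, at the back (x 59, z 32; mid-thickness of the cover). Axes as the head's.
- cover_edge (a point): Middle of the lower front edge of the cover, 118 mm from the hinge axis; shut, it lies at x -59, z 30 and overhangs the front wall by 4 mm. Moves and turns with the cover.
- sensor: Image sensor on the head's inner floor, seen only when the cover is open: black chip 36 x 26 mm in a white carrier 50 x 38 mm on a green board 60 x 46 mm. Origin: centre of its underside.
- sensor_face (a point): Centre of the sensor's upper face, 14 mm above the bench.
- gauge_post: Steel optical post, 12.7 mm thick and 150 mm tall, in a dark round foot 38 mm across with a clamp 60 mm out to the post's own +x; it stands 106 to 122 mm to the left or right of the head's middle and up to 30 mm further back, and is the post with the ring collar. Fixed. Origin: middle of its foot, on the bench.
- collar_mark (a point): Centre of the ring collar on that post (27 mm across, 10 mm tall), at half its height: the lens's mid-plane belongs at this height, 85 to 110 mm above the bench.
- mirror_post: Like post, without collar, with a square mirror mount on top (131 mm tall overall), on the other side of the head. Fixed; a bystander. Origin: middle of its foot.
- blade: Thin blade tool: black handle 100 long x 16 wide x 14 mm high with flat sides, then a short ferrule and a steel blade 60 long x 12 wide x 2 mm thick at mid-height. Lies flat on the bench, blade pointing roughly away from the robot (+x, yaw varies). About 50 g. Origin: on its underside, in the handle 25 mm behind the handle's front end (a good place to grip); handle from x -75 to 25, blade from x 37 to 97. +x points to the tip, z up.
- blade_tip (a point): Middle of the blade's end, 97 mm ahead of the blade tool's origin and 7 mm above its underside.
- loupe: Hand loupe: black handle 105 long x 16 wide x 14 mm high with flat sides, and a round steel-framed lens 62 mm across and 14 mm high in the same plane. Lies flat on the bench, lens roughly away from the robot (+x, yaw varies); blade and loupe may change sides. About 100 g. Origin: on its underside, in the handle 25 mm behind the handle's lens end (a good place to grip); handle from x -80 to 25. +x points to the lens, z along the lens's axis, up.
- loupe_lens (a point): Centre of the lens, 65 mm ahead of the loupe's origin and 7 mm above its underside (mid-plane). Axes as the loupe's.
- cleaner: Bystander: amber bottle, 42 mm across, 110 mm tall. Origin: centre of its underside.
- tissue_pack: Bystander: cardboard pack 85 x 115 x 28 mm. Origin: centre of its underside.
- screwdriver: Bystander: screwdriver, 170 mm long, lying at the left. Origin on its underside.
There are look-alikes about, which are no part of the job. There is more than one size of the blade; the one meant has the size given above.

How it is judged:
On the way, in this order (a step that is already met when the one before it is completed fails the run):
1. the cover is levered up by the blade (value of joint cover above 0.25 rad and contact force between blade and camera_head above 0.1 N and contact force between the fingers and blade above 0.5 N), for 0.05 s.
2. the cover stands past upright and the blade lies released on the bench (value of joint cover above 1.5 rad and height (world z) of blade below 0.012 m and angle between blade's own z axis and vertical below 0.15 rad and contact force between the fingers and blade below 0.1 N and contact force between blade and camera_head below 0.05 N and linear speed of blade below 0.03 m/s), for 0.2 s.
At the end, for the whole second after the job is handed in: The gripper holds the loupe still, its lens within 9 mm sideways of the sensor's centre, its mid-plane within 6 mm of the collar's mid-height, level within 0.1 rad, touching neither head nor posts; the cover stands open beyond 1.5 rad, and the blade lies flat on the bench, not touching the head (horizontal distance between loupe_lens and sensor_face below 0.009 m and z of loupe_lens in the frame of collar_mark between -0.006 and 0.006 m and angle between loupe's own z axis and vertical below 0.1 rad and linear speed of loupe below 0.015 m/s and angular speed of loupe below 0.15 rad/s and contact force between the fingers and loupe above 1 N and contact force between loupe and camera_head below 0.1 N and contact force between loupe and gauge_post below 0.1 N and contact force between loupe and mirror_post below 0.1 N and value of joint cover above 1.5 rad and height (world z) of blade below 0.012 m and angle between blade's own z axis and vertical below 0.15 rad and linear speed of blade below 0.02 m/s and contact force between blade and camera_head below 0.05 N and contact force between blade and loupe below 0.05 N); the arm keeps its last pose, push and grip.
It fails at once if the gripper or arm touches the camera head or its cover (contact force between any of the fingers, the arm and camera_head above 1 N).
It fails at once if the blade or the loupe touches the sensor (contact force between any of blade, loupe and sensor above 0.5 N).
It fails at once if the loupe bumps the camera head or its cover (contact force between loupe and camera_head above 2 N).
It fails at once if a bystander is moved by more than 30 mm (distance of any of cleaner, tissue_pack, screwdriver from where it was at the start of the episode above 0.03 m).
It also fails if it takes over 72 s, if anything falls off the work surface, if the arm or the gripper's body presses on something with over 40 N, if the wrist force passes 120 N, or if a joint passes its speed limit or range.

## Working session

There is one attempt and no reset: what is moved stays moved. The work goes in short steps, Python scripts to look and compute and a shell command to move; the robot and the scene stay as the last step left them, time stands still between calls to the robot, and variables do not carry over. Pictures are saved under pics/ and viewed, about 8 in all and at most 12, crops included, and the job is handed in when it is done.

```bash
mkdir -p pics; ls; cat > h.py <<'E'
import numpy as np, cv2
from scipy.spatial.transform import Rotation as R
from bench import monitor, imaging, order, spotter, ctrl
def rot(q): return R.from_quat([q[1],q[2],q[3],q[0]]).as_matrix()
def shot(n,f=None):
    c=imaging.camera(n)
    if f: cv2.imwrite('pics/'+f,c['img'][:,:,::-1])
    return c
def W(c,p): return rot(c['orientation'])@np.array(p)+np.array(c['origin'])
def foc(c): return 192/np.tan(np.radians(c['vfov'])/2)
def px(c,w):
    p=rot(c['orientation']).T@(np.array(w)-np.array(c['origin'])); return foc(c)*p[:2]/p[2]+[c['cx'],c['cy']]
def onz(c,uv,z):
    d=rot(c['orientation'])@np.array([(uv[0]-c['cx'])/foc(c),(uv[1]-c['cy'])/foc(c),1]); o=np.array(c['origin'])
    return o+d*(z-o[2])/d[2]
def find(n,c,things,k=3):
    for t in things:
        for f in ('tip_of',):
            for d in getattr(spotter,f)(n,t)[:k]:
                w=W(c,d['at']); print(n,t,np.round(w*1000),np.round(px(c,w)),round(d['confidence'],2))
def state():
    o=monitor.get_obs(); print(round(o['time_s'],2),np.round(np.array(o['eef_pos'])*1000,1),'yaw-y',np.round(np.degrees(np.arctan2(*rot(o['eef_rot'])[[1,0],1])),1),'F',np.round(o['wrist_force'],1),'open',round(o['opening'],3)); return o
E
python3 - <<'E'
from h import *
a=shot('top','t0.png'); find('top',a,['camera_head','pry_slot','cover_hinge','cover_edge','collar_mark','gauge_post','mirror_post','blade','blade_tip','loupe','loupe_lens','cleaner','tissue_pack','screwdriver'])
b=shot('side','s0.png'); find('side',b,['pry_slot','cover_hinge','cover_edge','collar_mark','blade','blade_tip','loupe','loupe_lens'])
for c in (a,b): print(c['origin'],c['vfov'],c['orientation'])
cv2.imwrite('pics/ts.png',np.hstack([a['img'],b['img']])[:,:,::-1][:, :])
state(); print(ctrl.tcp_to_grasp)
E
```

```text
pics
top camera_head [642. -70.   3.] [282. 165.] 0.79
top pry_slot [584. -72.  29.] [283. 180.] 0.73
top cover_hinge [701. -58.  31.] [279. 146.] 0.87
top cover_edge [579. -76.  28.] [284. 182.] 0.81
top cover_edge [519. 292.  14.] [174. 199.] 0.56
top cover_edge [ 684. -184.   -0.] [315. 154.] 0.42
top collar_mark [ 688. -181.   98.] [318. 144.] 0.41
top gauge_post [ 685. -183.    3.] [315. 153.] 0.54
top mirror_post [649.  55.   1.] [245. 163.] 0.52
top blade [ 424. -465.    1.] [400. 231.] 0.65
top blade [ 433. -319.    4.] [356. 227.] 0.61
top blade [ 315. -227.    0.] [329. 263.] 0.53
top blade_tip [ 256. -187.   11.] [317. 281.] 0.66
top blade_tip [ 358. -437.    5.] [393. 250.] 0.58
top blade_tip [ 526. -305.    8.] [352. 199.] 0.56
top loupe [454. 279.   3.] [177. 218.] 0.93
top loupe [604. 443.   4.] [131. 174.] 0.49
top loupe_lens [603. 443.   5.] [131. 174.] 0.63
top loupe_lens [519. 293.  10.] [174. 199.] 0.62
top cleaner [689. 303.   2.] [173. 150.] 0.6
top tissue_pack [ 676. -314.   -4.] [353. 157.] 0.65
top screwdriver [604. 445.   4.] [130. 174.] 0.56
side pry_slot [
[... 313 characters left out ...]
-1.] [173. 288.] 0.8
side blade [ 426. -319.    0.] [220. 319.] 0.6
side blade [ 426. -460.   -3.] [222. 380.] 0.6
side blade_tip [ 357. -434.    5.] [188. 369.] 0.66
side blade_tip [ 525. -306.    6.] [264. 309.] 0.59
side blade_tip [ 264. -185.    5.] [153. 274.] 0.48
side loupe [457. 279.  -1.] [226. 153.] 0.77
side loupe_lens [516. 293.   9.] [244. 147.] 0.76
side loupe_lens [588. -77.  31.] [279. 226.] 0.58
[ 0.28173215 -0.00723572  1.47880863] 46.796649598156776 [-0.06207177  0.70951859 -0.69952048  0.05832294]
[ 0.46170487 -0.86873568  0.91135242] 46.10855650970465 [-0.39579722  0.91738067 -0.03792514  0.01785925]
1.2 [177.5 547.  231.3] yaw-y 72.0 F [ 0.  -0.3 -0.3] open 1.002
0.0187
```

View pics/t0.png

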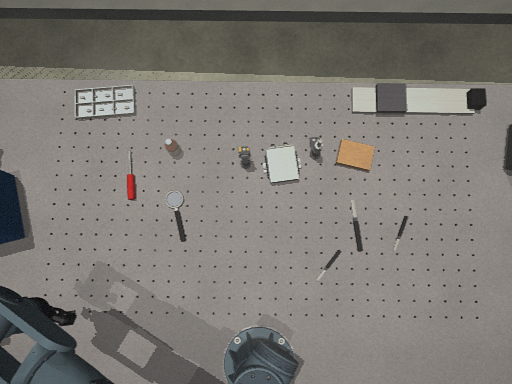

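View pics/s0.png

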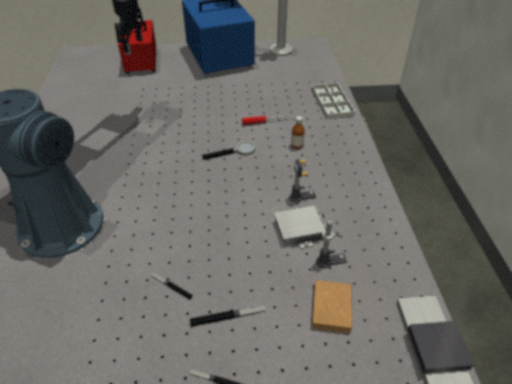

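Candidate blades in the top view are A (357,227), B (329,263) and C (400,231). Measured origin-to-tip lengths are about 97 mm for A and about 72 mm for B and C, so A fits. The right-hand post (316,146) should be the one with the collar. I'll confirm both in one crop.

```bash
python3 - <<'E'
from h import *
a=cv2.imread('pics/t0.png')[190:290,305:420]; b=cv2.imread('pics/s0.png')[145:275,265:350]
f=lambda i,s:cv2.resize(i,None,fx=s,fy=s,interpolation=cv2.INTER_CUBIC)
a=f(a,3.6);b=f(b,4.2)
o=np.zeros((560,800,3),np.uint8);o[:a.shape[0],:a.shape[1]]=a;o[:b.shape[0],425:425+b.shape[1]]=b;cv2.imwrite('pics/c1.png',o)
E
python3 -m pendant '[[[16,-54,0,1.7,85],[16,-54,0,1.7,85],[16,-54,0,1.7,85],[16,-54,0,1.7,85],[16,-54,0,1.7,85],[16,-54,0,1.7,85],[16,-54,0,1.7,85],[16,-54,0,1.7,85]]]'
python3 -m pendant '[[[16,-54,0,1.7,85],[16,-54,0,1.7,85],[16,-54,0,1.7,85],[16,-54,0,1.7,85],[16,-54,0,1.7,85],[16,-54,0,1.7,85],[16,-54,0,1.7,85],[10,-54,0,1.7,85]]]'
```

```text
time_s: 2.2
eef_pos: [0.3058, 0.1133, 0.2317]
eef_rot: [0.001, 0.037, 0.999, 0.0]
wrist_force: [0.9, 0.2, 0.3]
opening: 0.995
time_s: 3.2
eef_pos: [0.4279, -0.3191, 0.2313]
eef_rot: [0.0, -0.081, 0.997, -0.0]
wrist_force: [-0.1, 0.2, 0.8]
opening: 0.992
```

View pics/c1.png

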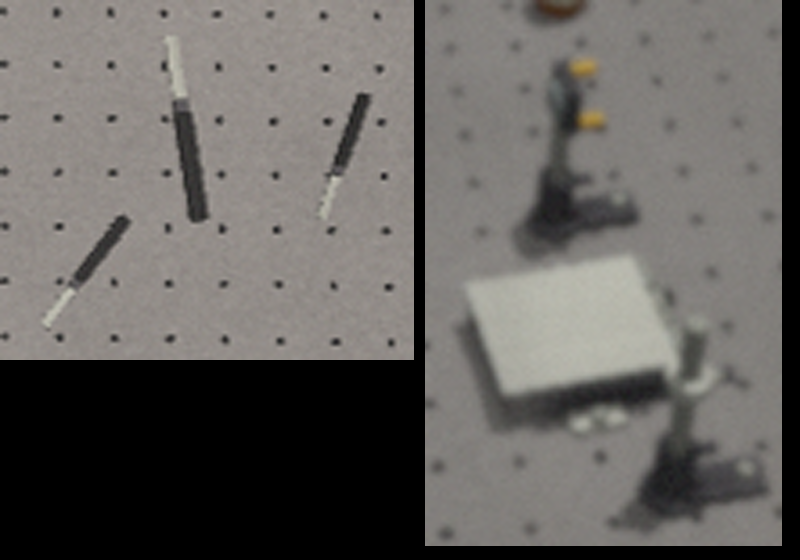

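The crop confirms it: blade A (crop 185,130) is clearly the largest and points away from the robot. The collar ring is on the right post, at crop (695,380), which is about side pixel (329,235). Next is a close look with the wrist camera.

```bash
python3 - <<'E'
from h import *
state()
a=shot('wrist','w1.png'); print(a['origin'],a['vfov']); find('wrist',a,['blade','blade_tip'])
g=cv2.cvtColor(a['img'],cv2.COLOR_RGB2GRAY)
m=(g<60).astype(np.uint8)
n,l,s,_=cv2.connectedComponentsWithStats(m)
for i in range(1,n):
    if s[i,4]>300:
        r=cv2.minAreaRect(np.argwhere(l==i)[:,::-1].astype(np.float32)); b=cv2.boxPoints(r)
        print(s[i],[np.round(onz(a,p,.012)*1000) for p in b])
E
```

```text
3.2 [ 427.9 -319.1  231.3] yaw-y 99.3 F [-0.1  0.2  0.8] open 0.992
[ 0.3502789  -0.33207768  0.37284844] 62.3535697972134
wrist blade [ 317. -228.   -2.] [353.  78.] 0.75
wrist blade [ 423. -464.    0.] [133. 139.] 0.67
wrist blade_tip [ 355. -442.    5.] [155.  82.] 0.69
wrist blade_tip [ 258. -188.    5.] [407.  25.] 0.69
wrist blade_tip [ 528. -307.    8.] [252. 243.] 0.6
[313  61  59  55 794] [array([ 355., -268.,   12.]), array([ 298., -224.,   12.]), array([ 305., -214.,   12.]), array([ 362., -258.,   12.])]
[ 249  102   16   89 1227] [array([ 458., -323.,   12.]), array([ 359., -336.,   12.]), array([ 357., -321.,   12.]), array([ 456., -306.,   12.])]
[109 120  41  64 690] [array([ 471., -489.,   12.]), array([ 393., -455.,   12.]), array([ 397., -442.,   12.]), array([ 477., -476.,   12.])]
[    0   257   512   127 29099] [array([ 598., -621.,   12.]), array([492.,  21.,  12.]), array([689., 106.,  12.]), array([ 812., -638.,   12.])]
[184 301  96  42 871] [array([ 628., -386.,   12.]), array([ 598., -261.,   12.]), array([ 661., -246.,   12.]), array([ 693., -377.,   12.])]
```

View pics/w1.png

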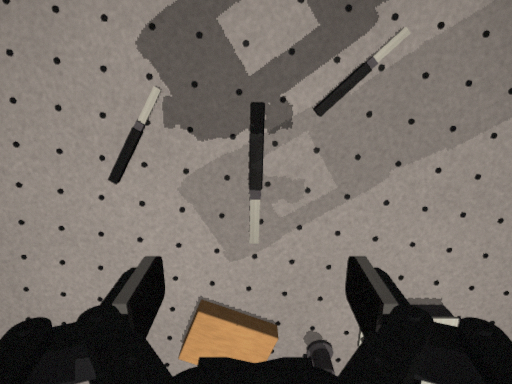

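The blade handle runs from (358,-329) to (457,-315), 100 mm long at yaw 8.1°. Its origin is near (432,-318) and its tip near (528,-306), all consistent. Descending.

```bash
python3 -m pendant '[[[2,0,-50,-0.6,40],[2,1,-50,-0.6,40],[0,0,-50,0,40],[0,0,-40,0,40],[0,0,-20,0,40],[0,0,-10,0,40],[0,0,-7,0,40],[0,0,0,0,40]]]'
python3 -m pendant '[[[0,0,0,0,5],[0,0,0,0,5],[0,0,0,0,5],[0,0,0,0,5],[0,0,0,0,5],[0,0,0,0,5]]]'
```

```text
time_s: 4.35
eef_pos: [0.4317, -0.316, 0.0047]
eef_rot: [0.0, -0.07, 0.998, -0.0]
wrist_force: [-1.1, 0.5, 0.2]
opening: 0.471
time_s: 5.1
eef_pos: [0.4321, -0.3168, 0.0055]
eef_rot: [0.001, -0.07, 0.998, -0.001]
wrist_force: [-1.2, 1.6, 6.7]
opening: 0.164
```

```bash
python3 -m pendant '[[[0,0,20,0,5],[0,0,50,0,5],[8,45,50,0,5],[8,45,30,0,5],[8,45,0,0,5],[8,45,0,0,5],[8,45,0,0,5],[0,0,0,0,5]]]'; python3 - <<'E'
from h import *
state()
a=shot('wrist','w2.png'); find('wrist',a,['blade_tip','blade','camera_head','pry_slot','cover_edge','cover_hinge','collar_mark'],2)
t=shot('top'); find('top',t,['blade_tip','pry_slot','cover_edge','cover_hinge'],1)
for c,n in((a,'w'),(t,'t')):
    g=cv2.cvtColor(c['img'],cv2.COLOR_RGB2GRAY)
    m=(g>175).astype(np.uint8); k,l,s,_=cv2.connectedComponentsWithStats(m)
    for i in range(1,k):
        if s[i,4]>250:
            r=cv2.minAreaRect(np.argwhere(l==i)[:,::-1].astype(np.float32)); b=cv2.boxPoints(r)
            print(n,s[i],[np.round(onz(c,p,.034)*1000).tolist() for p in b])
s=shot('side'); find('side',s,['blade_tip','pry_slot','cover_edge','cover_hinge','collar_mark'],1)
E
```

```text
time_s: 6.1
eef_pos: [0.4708, -0.0918, 0.1504]
eef_rot: [-0.0, -0.072, 0.997, 0.0]
wrist_force: [-0.6, -1.1, -0.1]
opening: 0.164
6.1 [470.8 -91.8 150.4] yaw-y 98.3 F [-0.6 -1.1 -0.1] open 0.164
wrist blade [469. -93. 146.] [254. 251.] 0.62
wrist camera_head [646. -68.  -1.] [254. 333.] 0.79
wrist pry_slot [586. -73.  28.] [257. 304.] 0.6
wrist cover_edge [586. -72.  26.] [258. 303.] 0.94
top blade_tip [ 258. -191.    6.] [318. 280.] 0.63
top pry_slot [585. -72.  28.] [283. 180.] 0.76
top cover_edge [583. -79.  29.] [285. 180.] 0.73
top cover_hinge [702. -59.  34.] [279. 145.] 0.7
w [231 309  14  52 456] [[591.0, -98.0, 34.0], [590.0, -85.0, 34.0], [651.0, -77.0, 34.0], [653.0, -90.0, 34.0]]
w [266 309  13  52 431] [[587.0, -64.0, 34.0], [585.0, -53.0, 34.0], [646.0, -42.0, 34.0], [648.0, -55.0, 34.0]]
t [353  87  23  25 552] [[914.0, -312.0, 34.0], [915.0, -388.0, 34.0], [828.0, -385.0, 34.0], [827.0, -310.0, 34.0]]
t [ 407   88   68   25 1455] [[826.0, -494.0, 34.0], [913.0, -498.0, 34.0], [916.0, -728.0, 34.0], [829.0, -722.0, 34.0]]
t [ 78 104  36  13 303] [[832.0, 634.0, 34.0], [844.0, 514.0, 34.0], [807.0, 509.0, 34.0], [795.0, 628.0, 34.0]]
t [266 144  31  38 635] [[697.0, -13.0, 34.0], [712.0, -107.0, 34.0], [593.0, -123.0, 34.0], [578.0, -31.0, 34.0]]
side blade_tip [566. -81. 151.] [273. 195.] 0.74
side pry_slot [590. -79.  28.] [280. 227.] 0.63
side cover_edge [587. -78.  31.] [279. 226.] 0.6
side cover_hinge [700. -59.  33.] [320. 218.] 0.64
side collar_mark [ 691. -180.  101.] [329. 236.] 0.49
```

View pics/w2.png

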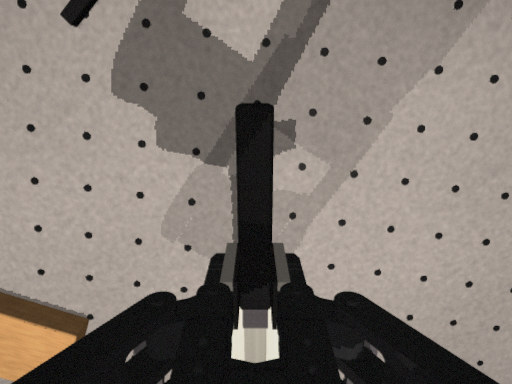

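```bash
python3 -m pendant '[[[-10,-1,-20,0,5],[0,0,-35,0,5],[0,0,-35,0,5],[0,0,-25,0,5],[0,0,-11,0,5],[0,0,0,0,5]]]'; python3 - <<'E'
from h import *
state()
s=shot('side','s2.png'); find('side',s,['blade_tip','blade','pry_slot','cover_edge','cover_hinge'],1)
w=shot('wrist'); find('wrist',w,['pry_slot','cover_edge','blade_tip','blade'],1)
i=s['img'][190:270,215:345,::-1]; cv2.imwrite('pics/c2.png',cv2.resize(i,None,fx=6,fy=6,interpolation=cv2.INTER_CUBIC))
E
```

```text
time_s: 7.8
eef_pos: [0.4606, -0.0954, 0.0241]
eef_rot: [-0.001, -0.07, 0.998, 0.0]
wrist_force: [-0.1, 1.0, 0.0]
opening: 0.164
7.8 [460.6 -95.4  24.1] yaw-y 98.0 F [-0.1  1.   0. ] open 0.164
side blade_tip [ 362. -436.    8.] [190. 369.] 0.83
side blade [459. -94.  21.] [231. 236.] 0.87
side pry_slot [586. -78.  28.] [279. 227.] 0.65
side cover_edge [585. -72.  31.] [278. 225.] 0.64
side cover_hinge [705. -58.  34.] [322. 217.] 0.94
wrist blade [460. -97.  19.] [253. 250.] 0.77
```

View pics/c2.png

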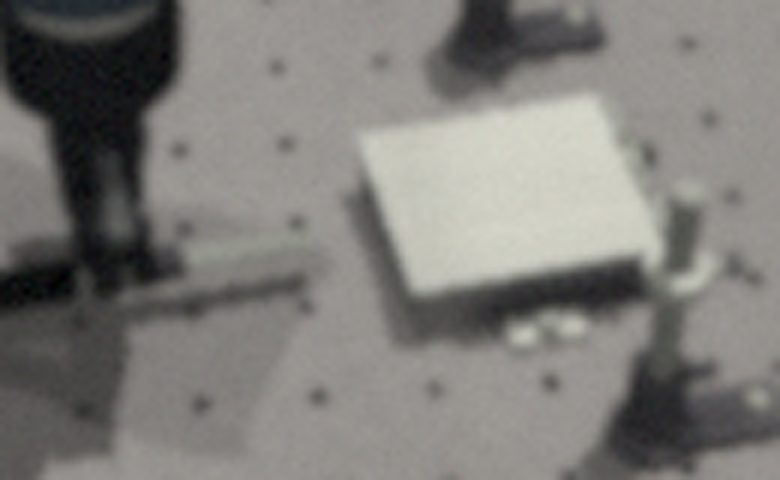

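```bash
python3 - <<'E'
from h import *
s=shot('side'); print(onz(s,(268,230.5),.026)*1000, px(s,[.5566,-.082,.026]))
E
python3 -m pendant '[[[9,2,0,0,5],[9,2,0,0,5],[9,2,0,0,5],[8,1,0,0,5],[7,1,0,0,5],[0,0,0,0,5]]]'; python3 - <<'E'
from h import *
state()
E
```

```text
[556.67256389 -86.27247987  26.        ] [267.80945181 229.28432523]
time_s: 9.15
eef_pos: [0.5034, -0.0875, 0.0244]
eef_rot: [0.0, -0.07, 0.998, -0.0]
wrist_force: [-0.8, -1.5, -0.1]
opening: 0.163
9.15 [503.4 -87.5  24.4] yaw-y 98.0 F [-0.8 -1.5 -0.1] open 0.163
```

```bash
python3 -m pendant '[[[0,0,6,0,5],[0,0,8,0,5],[1,0,8,0,5],[2,0,8,0,5],[3,1,8,0,5],[0,0,0,0,5]]]'; python3 - <<'E'
from h import *
state()
s=shot('side'); find('side',s,['cover_edge','blade'],1)
i=s['img'][170:270,225:345,::-1]; cv2.imwrite('pics/c3.png',cv2.resize(i,None,fx=6,fy=6,interpolation=cv2.INTER_CUBIC))
E
```

```text
time_s: 9.9
eef_pos: [0.5099, -0.0869, 0.0635]
eef_rot: [0.001, -0.07, 0.998, -0.001]
wrist_force: [-0.2, -0.0, -1.1]
opening: 0.161
9.9 [509.9 -86.9  63.5] yaw-y 98.0 F [-0.2 -0.  -1.1] open 0.161
side cover_edge [594. -72.  72.] [282. 214.] 0.63
side blade [505. -85.  58.] [248. 223.] 0.53
```

View pics/c3.png

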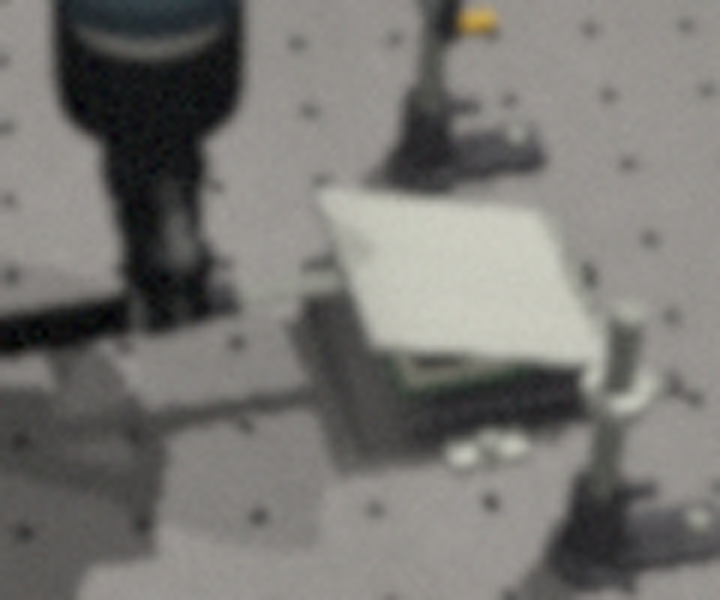

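```bash
python3 -m pendant '[[[4,0,8,0,5],[4,1,8,0,5],[5,1,8,0,5],[5,1,7,0,5],[6,1,7,0,5],[7,1,6,0,5],[7,1,5,0,5],[7,1,5,0,5]]]';python3 -m pendant '[[[8,1,4,0,5],[8,1,4,0,5],[9,1,3,0,5],[9,1,2,0,5],[9,1,1,0,5],[9,1,0,0,5],[0,0,0,0,5]]]'; python3 - <<'E'
from h import *
state()
s=shot('side'); find('side',s,['cover_edge','cover_hinge','blade'],1)
i=s['img'][140:270,235:365,::-1]; cv2.imwrite('pics/c4.png',cv2.resize(i,None,fx=4.5,fy=4.5,interpolation=cv2.INTER_CUBIC))
E
```

```text
time_s: 11.05
eef_pos: [0.5543, -0.0794, 0.1167]
eef_rot: [-0.0, -0.07, 0.998, 0.0]
wrist_force: [-1.4, 0.1, -1.4]
opening: 0.166
time_s: 11.92
eef_pos: [0.6067, -0.0736, 0.1304]
eef_rot: [0.0, -0.07, 0.998, -0.0]
wrist_force: [-0.1, -0.4, -0.3]
opening: 0.164
11.93 [606.7 -73.6 130.4] yaw-y 98.0 F [-0.1 -0.4 -0.3] open 0.164
side cover_edge [704. -57. 147.] [326. 186.] 0.6
side cover_hinge [700. -60.  33.] [320. 218.] 0.7
side blade [603. -73. 124.] [287. 199.] 0.89
```

View pics/c4.png

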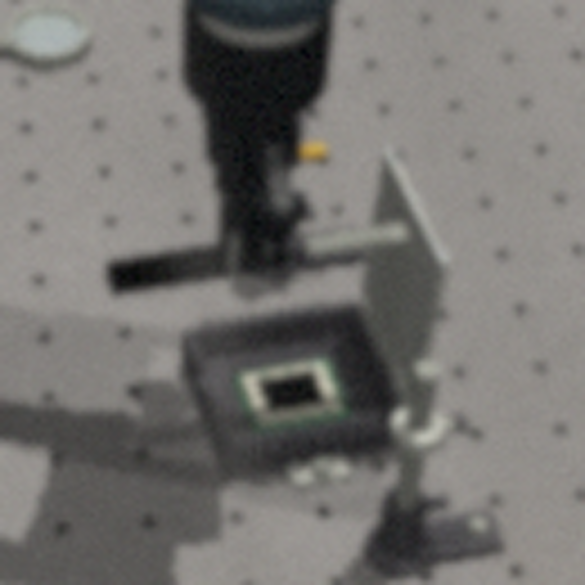

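The cover is upright with the sensor visible at crop (290,390). Pushing about 20 mm further.

```bash
python3 -m pendant '[[[7,1,0,0,5],[7,1,-1,0,5],[6,1,-1,0,5],[0,0,0,0,5]]]'; python3 - <<'E'
from h import *
state()
for n in ('side','top'):
    s=shot(n); find(n,s,['cover_edge','cover_hinge','sensor_face','sensor'],1)
E
python3 -m pendant '[[[-15,-2,0,0,5],[-30,-4,0,0,5],[-40,-6,0,0,5],[-40,-6,0,0,5],[-30,-4,0,0,5],[0,0,0,0,5]]]'; python3 - <<'E'
from h import *
state()
for n in ('side','top','wrist'):
    s=shot(n,n+'5.png'); find(n,s,['cover_edge','cover_hinge','sensor_face','loupe','loupe_lens','collar_mark'],1)
E
```

```text
time_s: 12.62
eef_pos: [0.6265, -0.0705, 0.1283]
eef_rot: [0.0, -0.07, 0.998, -0.0]
wrist_force: [1.0, 0.6, -0.4]
opening: 0.165
12.62 [626.5 -70.5 128.3] yaw-y 98.0 F [ 1.   0.6 -0.4] open 0.165
side cover_edge [726. -52. 150.] [335. 183.] 0.96
side cover_hinge [702. -59.  36.] [321. 217.] 0.6
side sensor_face [647. -64.  13.] [300. 225.] 0.65
side sensor [644. -67.  13.] [299. 226.] 0.6
top cover_hinge [699. -58.  31.] [279. 146.] 0.43
top sensor_face [644. -66.  13.] [281. 164.] 0.42
top sensor [643. -69.  11.] [282. 164.] 0.4
time_s: 13.88
eef_pos: [0.4693, -0.0925, 0.1284]
eef_rot: [-0.0, -0.069, 0.998, 0.0]
wrist_force: [-0.1, 0.0, -0.2]
opening: 0.163
13.88 [469.3 -92.5 128.4] yaw-y 98.0 F [-0.1  0.  -0.2] open 0.163
side cover_edge [728. -52. 148.] [335. 184.] 0.89
side cover_hinge [702. -59.  38.] [321. 216.] 0.75
side sensor_face [642. -66.  14.] [299. 226.] 0.8
side collar_mark [ 689. -178.  102.] [328. 235.] 0.39
top cover_edge [724. -56. 145.] [280. 129.] 0.83
top cover_hinge [700. -60.  30.] [279. 146.] 0.89
top sensor_face [644. -67.  13.] [281. 164.] 0.43
top loupe [454. 278.   5.] [177. 218.] 0.98
top loupe_lens [523. 293.  11.] [174. 198.] 0.71
top collar_mark [ 687. -184.    3.] [315. 153.] 0.56
wrist sensor_face [643. -66.  12.] [257. 355.] 0.73
wrist loupe_lens [470. -94. 118.] [253. 249.] 0.62
```

Cover at about 102°, well past upright. Now lay the blade down near (450,-180), clear of the head.

```bash
python3 -m pendant '[[[-10,-45,-20,0,5],[-10,-43,-30,0,5],[0,0,-35,0,5],[0,0,-20,0,5],[0,0,-10,0,5],[0,0,-5,0,5],[0,0,-2,0,5],[0,0,0,0,5]]]'; python3 -m pendant '[[[0,0,0,0,30],[0,0,0,0,45],[0,0,0,0,45],[0,0,0,0,45]]]'; python3 -m pendant '[[[0,0,20,0,45],[0,0,40,0,45],[0,0,50,0,45],[0,0,50,0,45],[0,0,40,0,45],[0,0,0,0,45]]]'; python3 - <<'E'
from h import *
state()
s=shot('side'); find('side',s,['blade','blade_tip','cover_edge','loupe','loupe_lens'],3)
w=shot('wrist'); find('wrist',w,['blade','blade_tip'],2)
E
```

```text
time_s: 15.92
eef_pos: [0.4514, -0.1807, 0.007]
eef_rot: [0.0, -0.07, 0.998, -0.0]
wrist_force: [-0.3, -0.0, -0.9]
opening: 0.161
time_s: 16.42
eef_pos: [0.4509, -0.1806, 0.0065]
eef_rot: [0.0, -0.07, 0.998, -0.0]
wrist_force: [0.1, 0.8, 0.4]
opening: 0.53
time_s: 17.18
eef_pos: [0.4528, -0.1819, 0.2102]
eef_rot: [0.003, -0.07, 0.998, -0.002]
wrist_force: [-0.6, -0.6, -0.6]
opening: 0.528
17.18 [ 452.8 -181.9  210.2] yaw-y 98.0 F [-0.6 -0.6 -0.6] open 0.528
side blade [ 429. -462.   -3.] [224. 382.] 0.75
side blade [ 315. -229.    2.] [173. 288.] 0.47
side blade_tip [ 264. -184.    7.] [153. 273.] 0.7
side blade_tip [ 545. -170.    9.] [266. 260.] 0.66
side blade_tip [ 358. -436.    5.] [189. 370.] 0.64
side cover_edge [728. -52. 149.] [336. 183.] 0.88
side cover_edge [ 688. -181.    2.] [323. 262.] 0.49
side loupe [ 447. -181.    1.] [228. 268.] 0.4
side loupe_lens [519. 294.  10.] [245. 147.] 0.71
side loupe_lens [642. -70.   6.] [299. 229.] 0.42
wrist blade [ 446. -179.    1.] [256. 166.] 0.88
wrist blade [ 317. -226.    1.] [227.  31.] 0.66
wrist blade_tip [ 546. -167.    9.] [255. 251.] 0.92
wrist blade_tip [ 359. -436.    5.] [ 8. 44.] 0.5
```

```bash
python3 -m pendant '[[[0,57,0,0.6,45],[0,57,0,0.6,45],[0,57,0,0.6,45],[0,57,0,0.6,45],[0,57,0,0.6,45],[0,57,0,0.6,45],[0,57,0,0.6,45],[0,57,0,0.6,45]]]';python3 -m pendant '[[[0,4,0,0,45],[0,0,0,0,45]]]'; python3 - <<'E'
from h import *
state()
a=shot('wrist','w6.png'); find('wrist',a,['loupe','loupe_lens'],2)
g=cv2.cvtColor(a['img'],cv2.COLOR_RGB2GRAY)
m=(g<60).astype(np.uint8)
n,l,s,_=cv2.connectedComponentsWithStats(m)
for i in range(1,n):
    if s[i,4]>300:
        r=cv2.minAreaRect(np.argwhere(l==i)[:,::-1].astype(np.float32)); b=cv2.boxPoints(r)
        print(s[i],[np.round(onz(a,p,.012)*1000).tolist() for p in b])
E
```

```text
time_s: 18.62
eef_pos: [0.4505, 0.2774, 0.2062]
eef_rot: [-0.0, -0.112, 0.994, -0.0]
wrist_force: [0.6, -1.2, 0.8]
opening: 0.52
time_s: 18.88
eef_pos: [0.4504, 0.2795, 0.2058]
eef_rot: [-0.001, -0.112, 0.994, -0.0]
wrist_force: [0.4, -2.0, -0.7]
opening: 0.527
18.88 [450.4 279.5 205.8] yaw-y 102.9 F [ 0.4 -2.  -0.7] open 0.527
wrist loupe [464. 274.   3.] [248. 180.] 0.91
wrist loupe_lens [525. 293.   1.] [252. 231.] 0.97
[ 235  101   24   98 1482] [[385.0, 243.0, 12.0], [379.0, 264.0, 12.0], [480.0, 290.0, 12.0], [486.0, 267.0, 12.0]]
[    0   246   512   138 30381] [[819.0, 5.0, 12.0], [605.0, 8.0, 12.0], [471.0, 591.0, 12.0], [661.0, 687.0, 12.0]]
[   0  268   62   63 1265] [[713.0, -8.0, 12.0], [615.0, 59.0, 12.0], [639.0, 85.0, 12.0], [740.0, 18.0, 12.0]]
```

View pics/w6.png

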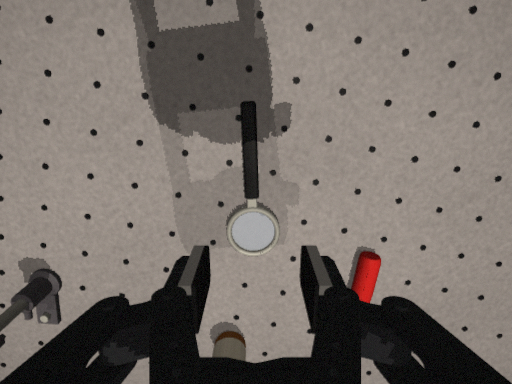

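The lens is at pixel (252,231), with the handle from (248,102) to (252,198).

```bash
python3 - <<'E'
from h import *
a=shot('wrist')
P=[onz(a,p,.013)*1000 for p in ((248.5,102),(250.3,150),(251.8,198),(252.7,230.5))]
print(np.round(P,1)); d=P[3]-P[0]; print(np.linalg.norm(d),np.degrees(np.arctan2(d[1],d[0])))
u=d/np.linalg.norm(d); print('origin',P[3]-65*u, P[2]-25*u)
E
```

```text
[[383.1 255.7  13. ]
 [430.2 268.1  13. ]
 [482.  281.3  13. ]
 [520.  290.9  13. ]]
141.43317007086665 14.39284383173432
origin [457.08619988 274.74083795  13.        ] [457.74330037 275.09537731  13.        ]
```

```bash
python3 -m pendant '[[[4,-2,-45,0.8,40],[3,-2,-45,0.7,40],[0,0,-45,0,40],[0,0,-35,0,40],[0,0,-16,0,40],[0,0,-10,0,40],[0,0,-5,0,40],[0,0,0,0,40]]]'
python3 -m pendant '[[[0,0,0,0,5],[0,0,0,0,5],[0,0,0,0,5],[0,0,0,0,5],[0,0,0,0,5],[0,0,0,0,5]]]'; python3 -m pendant '[[[0,0,10,0,5],[0,0,30,0,5],[0,0,45,0,5],[0,0,45,0,5],[0,0,45,0,5],[0,0,0,0,5]]]'; python3 - <<'E'
from h import *
state()
for n in ('side','top','wrist'):
    s=shot(n); find(n,s,['loupe_lens','loupe','collar_mark','sensor_face'],2)
E
```

```text
time_s: 20.08
eef_pos: [0.4585, 0.2756, 0.0061]
eef_rot: [0.001, -0.125, 0.992, 0.0]
wrist_force: [-0.3, 0.4, 0.5]
opening: 0.468
time_s: 20.82
eef_pos: [0.4586, 0.2758, 0.0065]
eef_rot: [0.001, -0.125, 0.992, 0.0]
wrist_force: [-1.5, -0.7, 6.7]
opening: 0.16
time_s: 21.58
eef_pos: [0.4604, 0.2765, 0.1853]
eef_rot: [0.004, -0.125, 0.992, 0.001]
wrist_force: [-0.5, -0.4, -1.3]
opening: 0.163
21.57 [460.4 276.5 185.3] yaw-y 104.3 F [-0.5 -0.4 -1.3] open 0.163
side loupe_lens [520. 293. 187.] [244. 100.] 0.85
side loupe_lens [644. -66.  12.] [299. 226.] 0.51
side loupe [461. 279. 177.] [224. 106.] 0.74
side loupe [645. -67.  14.] [300. 226.] 0.62
side collar_mark [ 691. -181.  101.] [329. 236.] 0.6
side sensor_face [641. -65.  13.] [298. 226.] 0.75
top loupe_lens [521. 291. 183.] [163. 189.] 0.37
top collar_mark [ 686. -179.   98.] [317. 145.] 0.52
top sensor_face [642. -68.  13.] [281. 164.] 0.65
wrist loupe [463. 275. 175.] [253. 264.] 0.77
wrist sensor_face [458. 276. 174.] [257. 256.] 0.65
```

```bash
python3 -m pendant '[[[5,-44,0,-0.8,5],[5,-44,0,-0.8,5],[5,-44,0,-0.8,5],[5,-44,0,-0.8,5],[5,-44,0,-0.8,5],[5,-44,0,-0.8,5],[5,-44,0,-0.7,5],[5,-44,0,-0.7,5]]]'; python3 - <<'E'
from h import *
state()
s=shot('side'); t=shot('top')
for z in (.15,): print('post xy from side top px',np.round(onz(s,(329.8,222.4),z)*1000))
def ray(c,uv): 
    d=rot(c['orientation'])@np.array([(uv[0]-c['cx'])/foc(c),(uv[1]-c['cy'])/foc(c),1]); return np.array(c['origin']),d/np.linalg.norm(d)
A=np.zeros((3,3));b=np.zeros(3)
zs=[]
for k in range(4):
    s=shot('side'); t=shot('top'); U=[]
    for n,c in (('side',s),('top',t)):
        for d in spotter.tip_of(n,'collar_mark'):
            w=W(c,d['at'])
            if w[2]>.07 and abs(w[1]+.18)<.03: print(n,np.round(w*1000),np.round(px(c,w),1),round(d['confidence'],2)); break
for xy in ((.688,-.181),(.686,-.183),(.690,-.179)):
    print(xy,[np.round(px(s,[*xy,z]),1).tolist() for z in (0,.09,.1,.11,.15)],[np.round(px(t,[*xy,z]),1).tolist() for z in (0,.1,.15)])
f=lambda i:cv2.resize(i[:,:,::-1],None,fx=8,fy=8,interpolation=cv2.INTER_CUBIC)
cv2.imwrite('pics/c7.png',np.hstack([f(s['img'][210:275,305:355]),f(t['img'][125:190,290:340])]))
E
```

```text
time_s: 23.32
eef_pos: [0.498, -0.0781, 0.1807]
eef_rot: [0.0, -0.071, 0.998, -0.0]
wrist_force: [-0.1, 0.7, -0.5]
opening: 0.159
23.32 [498.  -78.1 180.7] yaw-y 98.1 F [-0.1  0.7 -0.5] open 0.159
post xy from side top px [ 687. -183.  150.]
side [ 691. -181.  104.] [328.9 235. ] 0.56
top [ 691. -183.   98.] [318.4 143.9] 0.56
side [ 690. -183.  102.] [328.9 236.2] 0.47
top [ 689. -183.   98.] [318.3 144.4] 0.59
top [ 686. -183.   98.] [318.3 145.2] 0.63
side [ 689. -177.  100.] [327.9 234.8] 0.64
top [ 690. -183.   96.] [318.4 144.2] 0.49
(0.688, -0.181) [[323.4, 262.3], [327.2, 238.9], [327.7, 236.2], [328.2, 233.4], [330.1, 221.8]] [[314.2, 152.7], [317.8, 144.4], [319.8, 139.9]]
(0.686, -0.183) [[322.7, 263.0], [326.6, 239.6], [327.0, 236.9], [327.5, 234.1], [329.4, 222.5]] [[314.8, 153.2], [318.4, 145.0], [320.5, 140.5]]
(0.69, -0.179) [[324.0, 261.6], [327.9, 238.2], [328.4, 235.5], [328.8, 232.7], [330.8, 221.1]] [[313.6, 152.1], [317.2, 143.8], [319.2, 139.3]]
```

View pics/c7.png

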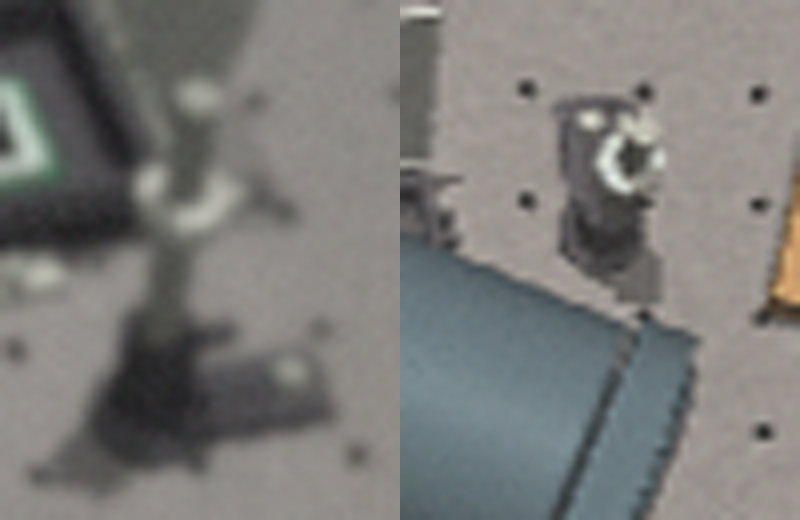

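The side crop shows the post top at (329.8,222.1) px and the collar centre near (328.4,235). Using the known 150 mm post height, that puts the collar at about 104–106 mm, while the networks say 98–104. I'll go above the head and take a closer wrist-camera view to settle it.

```bash
python3 -m pendant '[[[20,1,0,0,5],[20,1,0,0,5],[20,1,0,0,5],[20,1,0,0,5],[0,0,0,0,5],[0,0,0,0,5]]]'; python3 - <<'E'
from h import *
state()
w=shot('wrist','w8.png')
for z in (0,.095,.105,.15): print(z,px(w,[.6875,-.182,z]))
for k in range(3):
    w=shot('wrist'); find('wrist',w,['collar_mark','sensor_face','loupe_lens'],1)
E
```

```text
time_s: 24.98
eef_pos: [0.5771, -0.0724, 0.1801]
eef_rot: [-0.001, -0.071, 0.997, 0.0]
wrist_force: [-1.0, -0.1, -1.0]
opening: 0.161
24.98 [577.1 -72.4 180.1] yaw-y 98.1 F [-1.  -0.1 -1. ] open 0.161
0 [145.40024758 254.44354778]
0.095 [108.60257603 308.21563369]
0.105 [103.23621384 316.0574475 ]
0.15 [ 73.24755479 359.87958849]
wrist collar_mark [ 686. -179.  101.] [109. 312.] 0.56
wrist sensor_face [643. -65.  12.] [253. 237.] 0.67
wrist loupe_lens [643. -59. 175.] [262. 359.] 0.64
wrist collar_mark [ 687. -178.  102.] [110. 313.] 0.6
wrist sensor_face [644. -66.  13.] [252. 237.] 0.78
wrist loupe_lens [642. -63. 177.] [256. 357.] 0.92
wrist collar_mark [ 684. -181.   99.] [108. 307.] 0.79
wrist sensor_face [643. -69.  11.] [250. 235.] 0.62
wrist loupe_lens [641. -59. 176.] [263. 355.] 0.66
```

View pics/w8.png

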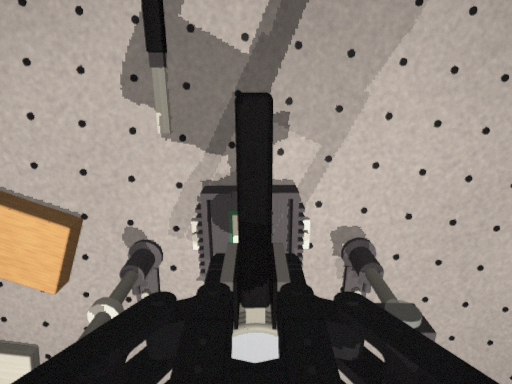

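```bash
python3 -m pendant '[[[1,-2,-20,0,5],[1,-2,-20,0,5],[0,0,-18,0,5],[0,0,-12,0,5],[0,0,-8,0,5],[0,0,0,0,5],[0,0,0,0,5],[0,0,0,0,5]]]'; python3 - <<'E'
from h import *
from scipy.optimize import least_squares
state()
t=shot('top');find('top',t,['loupe_lens','loupe'],1)
w=shot('wrist');find('wrist',w,['loupe_lens','loupe'],1)
s=shot('side','s9.png');find('side',s,['loupe_lens','loupe','sensor_face','collar_mark','cover_edge'],2)
print('lens pred px',px(s,[.6435,-.0667,.1025]),px(t,[.6435,-.0667,.1025]))
i=s['img'][130:280,225:375,::-1]; cv2.imwrite('pics/c9.png',cv2.resize(i,None,fx=4,fy=4,interpolation=cv2.INTER_CUBIC))
E
```

```text
time_s: 26.62
eef_pos: [0.5804, -0.0767, 0.1032]
eef_rot: [0.001, -0.071, 0.997, -0.0]
wrist_force: [0.1, -0.3, -1.2]
opening: 0.162
26.62 [580.4 -76.7 103.2] yaw-y 98.1 F [ 0.1 -0.3 -1.2] open 0.162
top loupe [579. -73. 100.] [284. 177.] 0.41
wrist loupe_lens [644. -63.  99.] [263. 357.] 0.9
wrist loupe [582. -77.  97.] [255. 257.] 0.81
side loupe_lens [639. -66. 106.] [300. 202.] 0.83
side loupe_lens [688. 302.  -2.] [296. 146.] 0.21
side loupe [579. -72.  92.] [277. 208.] 0.72
side loupe [ 686. -181.   -1.] [323. 262.] 0.22
side sensor_face [644. -64.  11.] [299. 226.] 0.76
side sensor_face [651.  55.  -1.] [296. 198.] 0.45
side collar_mark [ 689. -180.  102.] [328. 235.] 0.63
side cover_edge [730. -55. 149.] [337. 184.] 0.97
lens pred px [301.74107497 202.60374945] [282.20042097 157.21394592]
```

View pics/c9.png

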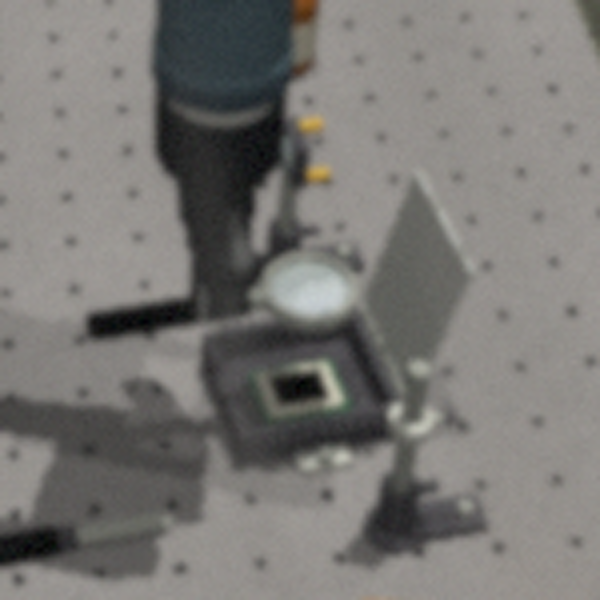

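The lens centre is at side pixel (302.2,202.5), against a predicted (301.7,202.6) for a spot directly over the sensor at about 103 mm. The cover is well past upright and the blade lies flat at the lower left. Handing in.

```bash
python3 -m pendant '[[[0,0,-1,0,5],[0,0,0,0,5],[0,0,0,0,5],[0,0,0,0,5]]]'; python3 - <<'E'
from h import *
o=state(); print(np.abs(o['dq']).max()); order.hand_in()
E
```

```text
time_s: 27.72
eef_pos: [0.5799, -0.0765, 0.1014]
eef_rot: [0.0, -0.071, 0.997, -0.0]
wrist_force: [-0.3, -0.7, -0.3]
opening: 0.162
27.73 [579.9 -76.5 101.4] yaw-y 98.1 F [-0.3 -0.7 -0.3] open 0.162
0.002018913989057621
the job is handed in; nothing more can be done
```

I levered the cover open with the large blade and swung it to about 100°. I then laid the blade flat near (450, -180) mm, clear of the head, and took the loupe by its handle. I handed in at 27.7 s, still holding the loupe over the sensor; hand-in gave no verdict.

Last checks:
- **Lens position:** about (643, -67) mm over the sensor at about (643.5, -66.5), matching the side picture to within a pixel. The networks scattered by about 4 mm around this.
- **Lens height:** about 102 mm, taken from the tool height rather than measured directly. It looked level in the last side picture, but I took no angle measurement.
- **Collar height:** my estimates disagreed, running from 96 to 106 mm. The wrist view gave about 101, and the side view scaled by the post height gave 104–106. I aimed for about 102, so the ±6 mm window should cover it.
- **Cover:** its edge was at about (730, -55, 149) mm, which is past upright.
- **Stillness:** the arm was still and the wrist force was below 1 N.

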